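# Bar the compressor over compression and pin its flywheel

### The arm

A 7-joint arm with a two-finger parallel gripper is mounted at the origin on a cart in front of the work surface, level with it; the furniture and walls round the work are solid. World frame = base frame: x ahead of the robot, y to its left, z up, the work surface at z = 0. Lengths are in m, angles in rad, forces in N, time in s.
With the tool pointing down it reaches from about 0.35 to 0.9 m from the base axis. Payload 19.9 kg.
Tool frame: the origin (TCP) lies on the centre line of the jaws, within the pads' length; the fingertips stand 17 mm ahead of it and the grasp point (between the pads) lies 2 mm behind it (manip.nose_length is the z of the fingertips in the tool frame, in m); z points along the fingers, y is the direction in which the jaws open and shut (so a half turn about z gives the same grasp; the last joint's range is limited). The gripper opens to 94 mm and grips with 3 to 60 N. Pads are 16 mm wide; open, the fingers measure 119 mm over their backs; the gripper's body (75 mm by 177 mm) begins 78 mm behind the grasp point.
Start: joints at [1.145, 0.417, -0.01, 1.614, 0.005, 1.111, -0.053], TCP at [0.235, -0.579, 0.222] pointing down, gripper open.
Joint ranges: [-2.81, 2.81], [-0.39, 2.02], [-1.27, 1.25], [0.06, 2.57], [-1.19, 4.33], [0.19, 2], [-2.82, 2.82]. Speed limits (rad/s): [1.89, 1.89, 2.39, 2.39, 3.01, 3.01, 3.01].

### API

Orientations are given as a unit quaternion [x, y, z, w].
In Python, from cell import manip gives the robot as it stands.
- The arm moves only by the shell command python3 -m creep 'ROWS' [FORCE]. ROWS is JSON, a list of rows, each an object with "travel": the shift along the tool's x, y, z in mm, a list of three; "rot": the turn, a rotation vector about the tool's x, y, z in rad, a list of three; "grip": the opening, from -1 (shut) to 1 (fully open), so that 0 is half open. In form: [{"travel": [tx, ty, tz], "rot": [ax, ay, az], "grip": grip}, ...]. A call has 1 to 10 rows; each row is the pose to reach, as a shift and turn from the pose measured when the call began, along the tool's axes at that moment; what a row does not reach only later rows make up. A row lasts 1/12 s, in which the tool goes at most 41.7 mm and 7.16 degrees, less where a joint would pass 70% of its speed; a pose out of reach is approached as far as the arm can. A call with a gripper value outside its range is refused whole. The fingers move at their own pace and stop on an object; FORCE is the grip in N (left out, the last holds). Time passes only in rows, so rows that repeat a pose let the fingers close. It gives the time, the measured TCP pose, the force and the opening at its end, in the units of the state.
- manip.get_obs(): the state, without advancing time (a new reading comes with each control period).
- manip.capture(name): name is "side" or "top"; returns a dict with "frame" (480x640x3 uint8, blue, green, red), "intrinsics" (3x3 intrinsics, pixels), "camera_from_world" (4x4, takes a point from world to camera coordinates). Camera axes: x right, y down, z forward; pixel columns grow to the right and rows downward; lengths in m; the calibration is good to about 2 mm. A picture is of the moment at which its call begins. There is no depth.
- manip.sign_off(): hands the job in, once; it reports no verdict.
The state is a dict: "clock": time; "qpos": joint angles; "joint_velocities": joint speeds; "effort": joint torques, N m; "eef_pos": TCP position; "eef_rot": TCP orientation; "force": force on the tool from outside, world axes, zero at the start; "moment": the same for the moment, N m; "width": finger opening in m.
Only numpy, scipy, OpenCV 4.12 (cv2) and the standard library are available. Lean on these libraries where they do the work, as an engineer would, in place of code of your own. Each camera call takes 0.05 s, during which the arm holds its last target.

### The job

The small compressor on the bench has to be locked for service just past top dead centre: take the black crank knob on its flywheel and turn it slowly clockwise, as seen from above, until you feel the resistance climb to its peak and give way, and stop right there. Then let go and press the red-headed locking pin gently all the way down, so that it holds the flywheel; if it meets solid metal, do not force it. Leave the other things on the bench alone.

Things in the scene. Friction and masses are not known exactly. Their poses are not given: they have to be found in the camera images.
- compressor: compressor head fixed to the bench, a blue round case 230 mm across and 72 mm high lying on its back, with a finned cylinder. Origin: centre of the underside on the flywheel axis; x points along the finned cylinder (which reaches 186 mm from the axis), z up. Its place and heading vary
- hub (a point): point on the flywheel's upright axis, level with its rim top, 98 mm above the bench board; dark steel flywheel 144 mm across. Feel: over the last 0.6 rad before the peak the push needed at the knob climbs from about 2 N to about 10 N above the plain drag, then vanishes within 0.1 rad (6 mm at the knob) as the wheel begins to push onward
- crank_knob (a point): centre of the grip of the black upright crank knob, a cylinder 25 mm across and 47 mm tall (from 105 to 152 mm above the bench board; this point at 130 mm), standing on the flywheel 56 mm from its axis. It spins freely about its own upright axis, so the hand need not turn with the wheel
- flywheel (a joint): flywheel angle in rad, growing clockwise seen from above; starts between 0 and 0.2, stops at -0.02 and 2.95. Drag at the knob is about 2 N plus 7 N per rad/s. The compression peak lies between 1.1 and 2.5 rad, elsewhere every time, unmarked; let go once the push has vanished and within 0.25 rad beyond the peak (14 mm at the knob), it settles where the pin can enter; farther on it is blocked
- pin_head (a point): centre of the top face of the red mushroom head of the locking pin, 28 mm across, facing up, 98 mm from the flywheel axis on the side of the compressor's -y; 125 mm above the bench board when up. It slides straight down
- lock_pin (a joint): travel of the locking pin in m: 0 up, 0.018 fully home against its stop in the slot of the flywheel shaft's index ring. It takes about 3 N to slide and stays where it is left. If the flywheel is not just past the peak the pin stops on solid metal at about 0.008
- sanding_block: bystander: cork sanding block 64x112x36 mm, origin under its centre
- offcut: bystander: pale wood offcut 45x130x30 mm, origin under its centre
- try_square: bystander: try square with wooden stock, 184x115x17 mm, origin under its centre
- round_tin: bystander: small round tin with screws, 90 mm across, 29 mm high, origin under its centre
- bit_box: bystander: small white carton 45x125x42 mm, origin under its centre
- jar: bystander: jar with red lid, 83 mm across, 167 mm tall, origin under its centre

How it is judged:
On the way:
1. the flywheel has been turned on, with the locking pin still up (value of joint flywheel above 1 rad and value of joint lock_pin below 0.005 m), for 0.1 s.
At the end, for the whole second after the job is handed in: the locking pin is down at least 15.5 mm of its 18 mm (home in the slot, which it can enter only with the flywheel just past the compression peak) and the flywheel stands still (value of joint lock_pin above 0.0155 m and velocity of joint flywheel between -0.05 and 0.05 rad/s); the robot touches nothing.
It fails at once if the robot pushes on the locking pin with more than 25 N (contact force between lock_pin and the fingers above 25 N or contact force between lock_pin and the arm above 25 N).
It fails at once if a bystander is moved by more than 30 mm (distance of any of sanding_block, offcut, try_square, round_tin, bit_box, jar from where it was at the start of the episode above 0.03 m).
It also fails if it takes over 72 s, if anything falls off the work surface, if the arm or the gripper's body presses on something with over 40 N, if the wrist force passes 120 N, or if a joint passes its speed limit or range.

## Working session

There is one attempt and no reset: what is moved stays moved. The work goes in short steps, Python scripts to look and compute and a shell command to move; the robot and the scene stay as the last step left them, time stands still between calls to the robot, and variables do not carry over. Pictures are saved under pics/ and viewed, and the job is handed in when it is done.

```bash
ls; mkdir -p pics
python3 - <<'E'
from cell import manip
import cv2
o=manip.get_obs()
for k,v in o.items(): print(k,v)
print(manip.nose_length)
for n in("side","top"):
    c=manip.capture(n); cv2.imwrite(f"pics/{n}0.png",c["frame"]); print(c["intrinsics"],c["camera_from_world"])
E
```

```text
pics
clock 0.0
qpos [ 1.1445262   0.41794165 -0.01034099  1.61418898  0.00466006  1.11070129
 -0.05300187]
joint_velocities [ 3.81118477e-04 -1.09724008e-03 -9.69000115e-04 -9.82935458e-04
 -2.89407507e-05 -5.07593640e-04  1.41666117e-03]
effort [ 2.25678508e-03 -8.51242447e+01  6.40037712e-01 -4.25989008e+01
 -4.86116193e-02  1.87825004e-02  5.99861801e-05]
eef_pos [ 0.23447419 -0.57895474  0.22183904]
eef_rot [ 9.81548582e-01  1.91211955e-01 -1.35857515e-04 -5.92268391e-04]
force [-0.37536923 -0.55792799  0.51810024]
moment [ 0.01579749 -0.00915019  0.07057696]
width 0.09386733842537567
0.017
[[575.00753073   0.         326.3081128 ]
 [  0.         575.00753073 234.67294914]
 [  0.           0.           1.        ]] [[ 0.9808243  -0.19449623  0.01244659 -0.51607503]
 [-0.15708933 -0.82675386 -0.54018608  0.0800176 ]
 [ 0.11535442  0.52787241 -0.84145355  1.76113316]
 [ 0.          0.          0.          1.        ]]
[[554.61778337   0.         315.71172355]
 [  0.         554.61778337 236.92970644]
 [  0.           0.           1.        ]] [[ 4.30131842e-03 -9.99989223e-01  1.74728898e-03 -6.69455203e-02]
 [-9.86804006e-01 -4.52741620e-03 -1.61855974e-01  5.07655328e-01]
 [ 1.61862140e-01 -1.02803768e-03 -9.86812845e-01  1.34862855e+00]
 [ 0.00000000e+00  0.00000000e+00  0.00000000e+00  1.00000000e+00]]
```

View pics/side0.png

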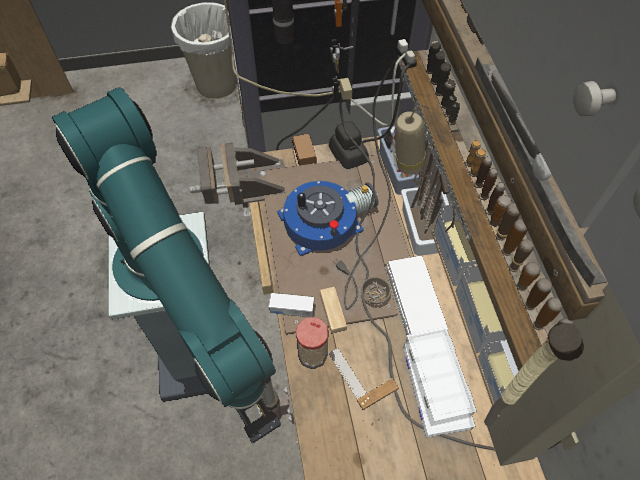

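View pics/top0.png

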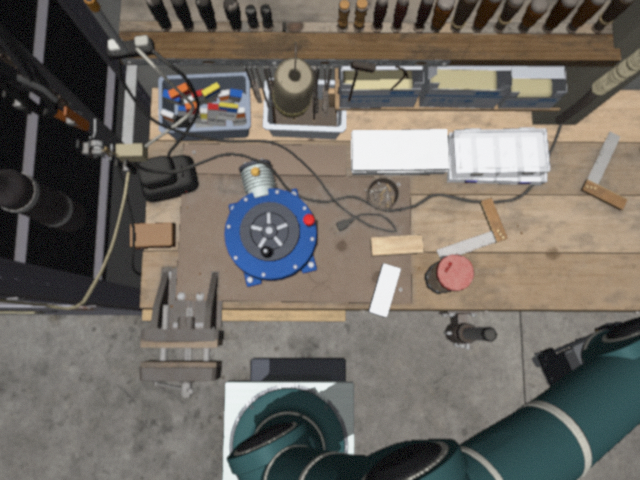

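The side view shows the blue compressor at about (320,210), its knob at (302,200) and the red pin at (334,225). In the top view the hub is at about (269,230), the knob at (267,252) and the pin at (309,220). I'll enlarge both views.

Run:
```python
import cv2
a=cv2.imread("pics/top0.png")[150:300,195:345]; b=cv2.imread("pics/side0.png")[160:270,260:390]
cv2.imwrite("pics/topc.png",cv2.resize(a,(600,600),interpolation=cv2.INTER_CUBIC))
cv2.imwrite("pics/sidec.png",cv2.resize(b,None,fx=5,fy=5,interpolation=cv2.INTER_CUBIC))
```

```text
(no output)
```

View pics/topc.png

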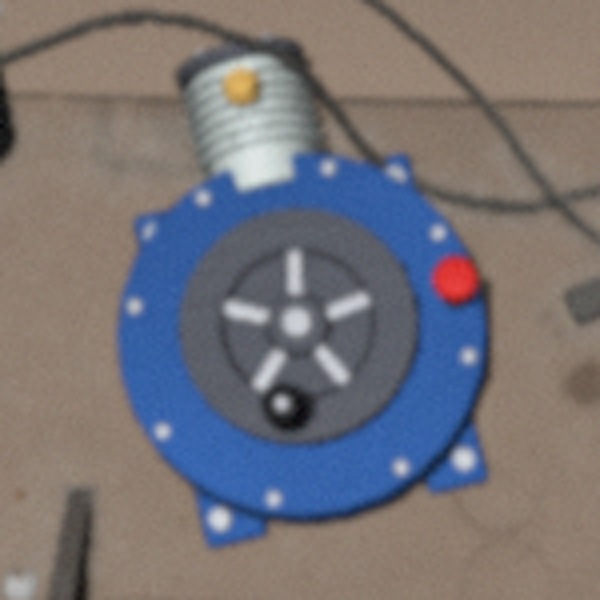

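View pics/sidec.png

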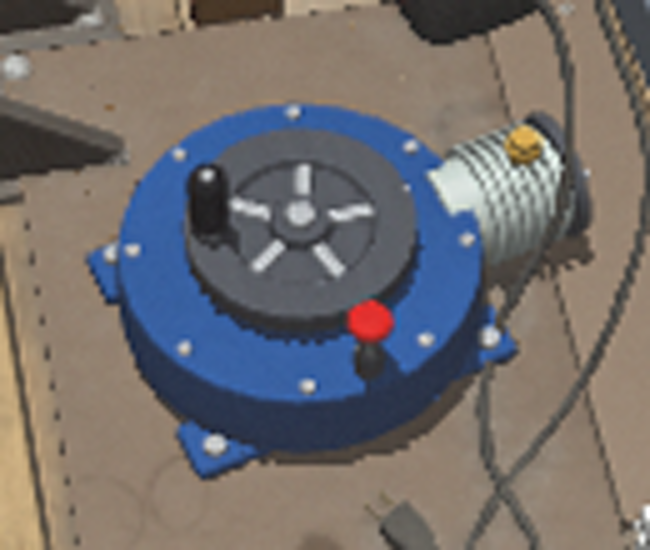

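```bash
cat > h.py <<'E'
import numpy as np
from cell import manip
CAL={}
def cals():
    import json,os
    if os.path.exists('cal.json'): 
        d=json.load(open('cal.json')); return {k:(np.array(v[0]),np.array(v[1])) for k,v in d.items()}
    d={n:[c["intrinsics"].tolist(),c["camera_from_world"].tolist()] for n in("side","top") for c in [manip.capture(n)]}
    json.dump(d,open('cal.json','w')); return cals()
def proj(n,p):
    K,T=cals()[n]; q=K@(T@np.append(p,1))[:3]; return q[:2]/q[2]
def ray(n,uv,z):
    K,T=cals()[n]; d=T[:3,:3].T@np.linalg.solve(K,[*uv,1.]); o=-T[:3,:3].T@T[:3,3]
    return o+d*(z-o[2])/d[2]
def tri(a,b):
    from scipy.optimize import least_squares
    return least_squares(lambda p:np.r_[proj('top',p)-a,proj('side',p)-b],[.6,.1,.1])
E
python3 - <<'E'
from h import *
P={'hub':((269.5,231.),(320.2,203.9)),'pin':((309,219.8),(334,224.2)),'knobtop':((266.75,251.2),(301.2,195.2))}
for k,(a,b) in P.items():
    r=tri(a,b); print(k,r.x,r.fun)
h={'hub':.098,'pin':.125,'knobtop':.152}
for k,(a,b) in P.items():print(k,ray('top',a,h[k]),ray('side',b,h[k]))
E
```

```text
hub [0.51323776 0.04647912 0.10106687] [-0.02582057 -0.47395435 -0.57733666  0.18079689]
pin [ 0.53668113 -0.04846062  0.12251686] [-0.0226516  -0.40112893 -0.47524972  0.15418907]
knobtop [0.45604729 0.04703021 0.15933445] [-0.02034657 -0.40713535 -0.50901324  0.14653025]
hub [0.51261827 0.04665289 0.098     ] [0.51553025 0.0489865  0.098     ]
pin [ 0.53522665 -0.04854873  0.125     ] [ 0.53777535 -0.04980024  0.125     ]
knobtop [0.45611747 0.04761119 0.152     ] [0.45838081 0.05268714 0.152     ]
```

```bash
cat >> h.py <<'E'
from scipy.spatial.transform import Rotation as R
def st():
    o=manip.get_obs(); return o,R.from_quat(o['eef_rot'])
def shift(target):
    o,r=st(); return (r.inv().apply(np.array(target)-o['eef_pos'])*1000).round(1)
E
python3 - <<'E'
from h import *
o,r=st(); print(r.as_matrix().round(3))
print(shift([.457,.049,.26]), shift([.35,-.3,.30]))
tgt=R.from_matrix(np.array([[0,1,0],[1,0,0],[0,0,-1.]]))
print((r.inv()*tgt).as_rotvec())
E
```

```text
[[ 0.927  0.375 -0.   ]
 [ 0.375 -0.927  0.001]
 [-0.    -0.001 -1.   ]]
[ 442.  -498.7  -37.6] [ 211.8 -215.4  -77.8]
[-6.82595035e-04 -3.68565600e-04 -1.18600047e+00]
```

```bash
python3 -m creep '[{"travel":[15,-15,-15],"rot":[0,0,-0.04],"grip":1},{"travel":[38,-38,-35],"rot":[0,0,-0.1],"grip":1},{"travel":[60,-60,-55],"rot":[0,0,-0.16],"grip":1},{"travel":[84,-84,-70],"rot":[0,0,-0.22],"grip":1},{"travel":[108,-110,-78],"rot":[0,0,-0.28],"grip":1},{"travel":[132,-136,-78],"rot":[0,0,-0.35],"grip":1},{"travel":[156,-162,-78],"rot":[0,0,-0.42],"grip":1},{"travel":[178,-188,-78],"rot":[0,0,-0.48],"grip":1},{"travel":[200,-210,-78],"rot":[0,0,-0.54],"grip":1},{"travel":[212,-225,-78],"rot":[0,0,-0.6],"grip":1}]' 30
python3 - <<'E'
from h import *
print(shift([.457,.049,.25]))
o,r=st()
tgt=R.from_matrix(np.array([[0,1,0],[1,0,0],[0,0,-1.]]))
print((r.inv()*tgt).as_rotvec(),o['qpos'])
E
```

```text
clock: 1.03
eef_pos: [0.3477, -0.2882, 0.3004]
eef_rot: [0.88, 0.475, 0.0, -0.0]
force: [0.3, -0.3, -0.4]
width: 0.0939
[342.  -93.4  50.6]
[-1.44717084e-04 -4.39973489e-04 -5.80142870e-01] [ 0.88504105  0.03647662 -0.26674609  1.91348378  0.00994927  1.19321318
  0.03465049]
```

```bash
python3 -m creep '[{"travel":[30,-8,2],"rot":[0,0,-0.05],"grip":1},{"travel":[68,-18,6],"rot":[0,0,-0.11],"grip":1},{"travel":[106,-28,12],"rot":[0,0,-0.17],"grip":1},{"travel":[145,-38,18],"rot":[0,0,-0.24],"grip":1},{"travel":[184,-50,24],"rot":[0,0,-0.3],"grip":1},{"travel":[222,-60,30],"rot":[0,0,-0.37],"grip":1},{"travel":[260,-70,36],"rot":[0,0,-0.44],"grip":1},{"travel":[295,-80,42],"rot":[0,0,-0.5],"grip":1},{"travel":[325,-89,48],"rot":[0,0,-0.56],"grip":1},{"travel":[342,-93,50],"rot":[0,0,-0.58],"grip":1}]'
python3 - <<'E'
from h import *
print(shift([.457,.049,.13]))
o,r=st();print(r.as_matrix().round(3))
import cv2
for n in("side","top"):
    c=manip.capture(n)["frame"]
    cv2.imwrite(f"pics/{n}1.png",cv2.resize(c[130:280,190:390],(800,600)))
E
```

```text
clock: 1.87
eef_pos: [0.4575, 0.0519, 0.25]
eef_rot: [0.705, 0.71, 0.0, -0.001]
force: [-0.5, -0.6, 0.0]
width: 0.0938
[ -3.1  -0.5 120. ]
[[-0.007  1.    -0.   ]
 [ 1.     0.007  0.001]
 [ 0.001 -0.    -1.   ]]
```

View pics/side1.png

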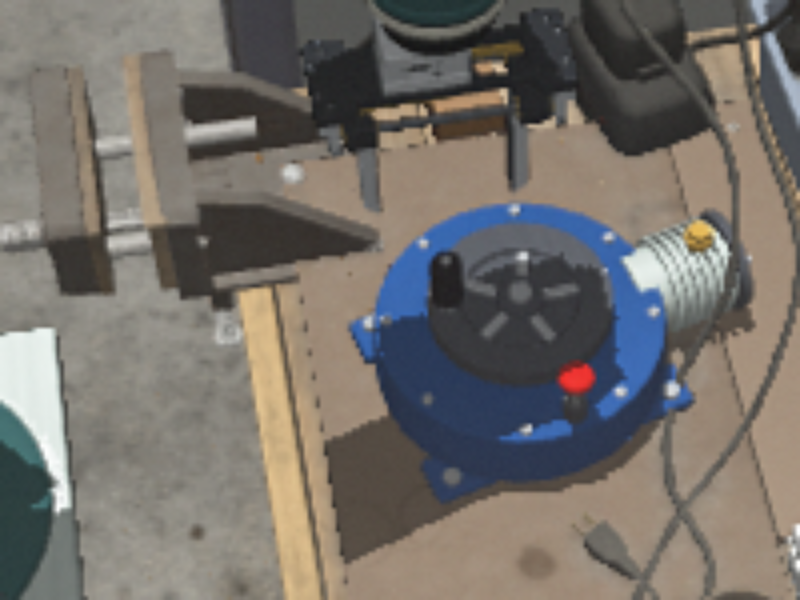

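View pics/top1.png

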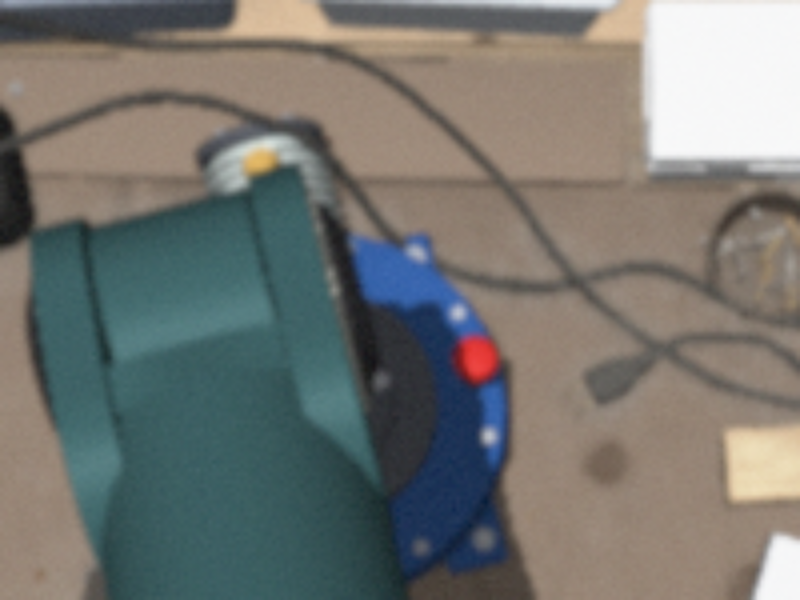

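The side view shows the gripper above the compressor, with its jaws spread along world x (fingers at about (370,180) and (517,150)) and the knob still at (446,275). The top view is blocked by the arm. I'll descend now.

```bash
python3 -m creep '[{"travel":[-2,0,15],"rot":[0,0,0],"grip":1},{"travel":[-3,0,40],"rot":[0,0,0],"grip":1},{"travel":[-3,0,65],"rot":[0,0,0],"grip":1},{"travel":[-3,0,85],"rot":[0,0,0],"grip":1},{"travel":[-3,0,102],"rot":[0,0,0],"grip":1},{"travel":[-3,0,113],"rot":[0,0,0],"grip":1},{"travel":[-3,0,119],"rot":[0,0,0],"grip":1},{"travel":[-3,0,120],"rot":[0,0,0],"grip":1}]'
python3 - <<'E'
from h import *
import cv2
o,r=st();print(o['eef_pos'],o['force'])
c=manip.capture("side")["frame"]
cv2.imwrite(f"pics/side2.png",cv2.resize(c[150:260,250:390],None,fx=5,fy=5))
E
```

```text
clock: 2.63
eef_pos: [0.4574, 0.048, 0.1295]
eef_rot: [0.705, 0.709, -0.0, -0.001]
force: [-0.0, -0.2, -0.3]
width: 0.0942
[0.45738385 0.04804225 0.12953696] [-0.03440091 -0.16442417 -0.29914302]
```

View pics/side2.png

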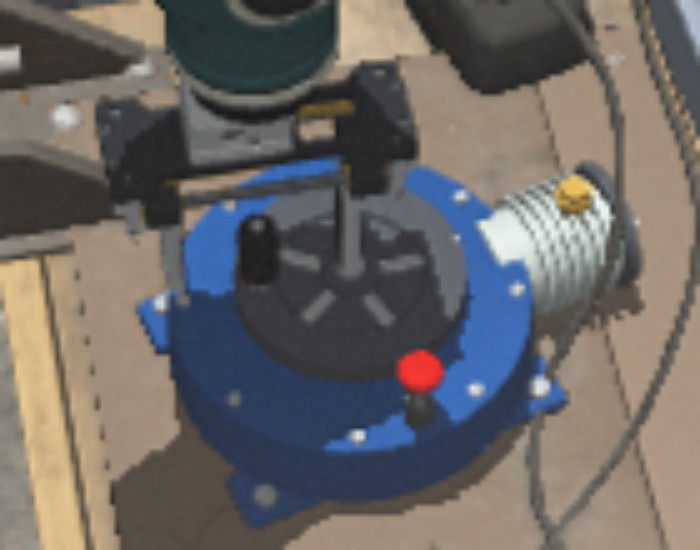

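The knob at (258,250) stands midway between the finger tips at (178,300) and (348,270). I'll close on it now.

```bash
python3 -m creep '[{"travel":[0,0,0],"rot":[0,0,0],"grip":0},{"travel":[0,0,0],"rot":[0,0,0],"grip":-0.5},{"travel":[0,0,0],"rot":[0,0,0],"grip":-1},{"travel":[0,0,0],"rot":[0,0,0],"grip":-1},{"travel":[0,0,0],"rot":[0,0,0],"grip":-1},{"travel":[0,0,0],"rot":[0,0,0],"grip":-1},{"travel":[0,0,0],"rot":[0,0,0],"grip":-1},{"travel":[0,0,0],"rot":[0,0,0],"grip":-1}]' 30
python3 - <<'E'
from h import *
o,r=st();print(o['eef_pos'],o['force'],o['width'])
E
```

```text
clock: 3.35
eef_pos: [0.4577, 0.0482, 0.1301]
eef_rot: [0.705, 0.709, 0.0, -0.001]
force: [-0.7, 0.6, -0.8]
width: 0.0443
[0.45767624 0.04821432 0.13011431] [-0.72113401  0.60964112 -0.83635456] 0.044342319364423524
```

```bash
python3 -m creep '[{"travel":[0,0,0],"rot":[0,0,0],"grip":-1},{"travel":[0,0,0],"rot":[0,0,0],"grip":-1},{"travel":[0,0,0],"rot":[0,0,0],"grip":-1},{"travel":[0,0,0],"rot":[0,0,0],"grip":-1},{"travel":[0,0,0],"rot":[0,0,0],"grip":-1},{"travel":[0,0,0],"rot":[0,0,0],"grip":-1}]' 30
python3 - <<'E'
from h import *
o,r=st();print(o['eef_pos'],o['force'],o['width'])
E
```

```text
clock: 3.85
eef_pos: [0.4569, 0.0482, 0.1301]
eef_rot: [0.705, 0.709, -0.001, -0.001]
force: [-6.8, -0.2, 7.5]
width: 0.0243
[0.45689613 0.04816985 0.13006522] [-6.76545431 -0.19494665  7.54610146] 0.024270881529641426
```

```bash
cat > arc.py <<'E'
import sys
from h import *
HUB=np.array([.5135,.0475]); RAD=.0565
def report():
    o,r=st(); d=o['eef_pos'][:2]-HUB; a=np.arctan2(d[1],d[0]); 
    t=np.array([np.sin(a),-np.cos(a)]); n=d/np.linalg.norm(d)
    print('turned %.3f rad (from 178.5deg), radius %.1f mm, push(tang) %.2f, radial %.2f N, fz %.1f, z %.4f w %.4f, t %.2f'%(np.deg2rad(178.5)-a if a>-1 else -9,1000*np.linalg.norm(d),-o['force'][:2]@t,o['force'][:2]@n,o['force'][2],o['eef_pos'][2],o['width'],o['clock']))
    return a,o,r
a,o,r=report()
if len(sys.argv)>1:
    tot=float(sys.argv[1]); n=int(sys.argv[2])
    for i in range(1,n+1):
        b=a-tot*i/n
        p=[HUB[0]+RAD*np.cos(b),HUB[1]+RAD*np.sin(b),.130]
        print(shift(p))
E
python3 arc.py 0.4 10
```

```text
turned -0.014 rad (from 178.5deg), radius 56.6 mm, push(tang) 0.27, radial 6.76 N, fz 7.5, z 0.1301 w 0.0243, t 3.85
[2.3 0.2 0.1]
[4.5 0.4 0.1]
[6.8 0.6 0.1]
[9.  1.  0.1]
[11.2  1.4  0.1]
[13.4  2.   0.1]
[15.6  2.6  0.1]
[17.7  3.3  0.1]
[19.8  4.1  0.1]
[21.9  4.9  0.1]
```

```bash
python3 -m creep '[{"travel":[2.3,0.2,0],"rot":[0,0,0],"grip":-1},{"travel":[4.5,0.4,0],"rot":[0,0,0],"grip":-1},{"travel":[6.8,0.6,0],"rot":[0,0,0],"grip":-1},{"travel":[9,1,0],"rot":[0,0,0],"grip":-1},{"travel":[11.2,1.4,0],"rot":[0,0,0],"grip":-1},{"travel":[13.4,2,0],"rot":[0,0,0],"grip":-1},{"travel":[15.6,2.6,0],"rot":[0,0,0],"grip":-1},{"travel":[17.7,3.3,0],"rot":[0,0,0],"grip":-1},{"travel":[19.8,4.1,0],"rot":[0,0,0],"grip":-1},{"travel":[21.9,4.9,0],"rot":[0,0,0],"grip":-1}]'; python3 arc.py .2 6
```

```text
clock: 4.68
eef_pos: [0.4622, 0.0691, 0.1302]
eef_rot: [0.706, 0.709, -0.001, -0.001]
force: [3.0, -7.3, -0.5]
width: 0.0241
turned 0.373 rad (from 178.5deg), radius 55.7 mm, push(tang) 5.52, radial -5.63 N, fz -0.5, z 0.1302 w 0.0241, t 4.68
[2.  0.  0.2]
[3.7 0.9 0.2]
[5.4 1.7 0.2]
[7.  2.7 0.2]
[8.6 3.7 0.2]
[10.2  4.7  0.2]
```

```bash
python3 -m creep '[{"travel":[2.0,0.1,0],"rot":[0,0,0],"grip":-1},{"travel":[3.7,0.9,0],"rot":[0,0,0],"grip":-1},{"travel":[5.4,1.7,0],"rot":[0,0,0],"grip":-1},{"travel":[7,2.7,0],"rot":[0,0,0],"grip":-1},{"travel":[8.6,3.7,0],"rot":[0,0,0],"grip":-1},{"travel":[10.2,4.7,0],"rot":[0,0,0],"grip":-1}]'; python3 arc.py .2 8
```

```text
clock: 5.18
eef_pos: [0.4675, 0.0781, 0.1302]
eef_rot: [0.706, 0.708, -0.001, 0.0]
force: [5.2, -10.0, -1.5]
width: 0.0245
turned 0.560 rad (from 178.5deg), radius 55.3 mm, push(tang) 5.40, radial -9.87 N, fz -1.5, z 0.1302 w 0.0245, t 5.18
[ 1.9 -0.2  0.2]
[3.  0.6 0.2]
[4.1 1.4 0.2]
[5.2 2.3 0.2]
[6.3 3.2 0.2]
[7.4 4.2 0.2]
[8.4 5.1 0.2]
[9.4 6.1 0.2]
```

```bash
sed -i 's/HUB=.*;/HUB=np.array([.5138,.0455]);/' arc.py; python3 arc.py .25 10
```

```text
turned 0.586 rad (from 178.5deg), radius 56.6 mm, push(tang) 5.14, radial -10.01 N, fz -1.5, z 0.1302 w 0.0245, t 5.18
[1.1 0.9 0.2]
[2.2 1.8 0.2]
[3.3 2.7 0.2]
[4.4 3.6 0.2]
[5.4 4.5 0.2]
[6.5 5.5 0.2]
[7.5 6.5 0.2]
[8.4 7.5 0.2]
[9.4 8.5 0.1]
[10.3  9.6  0.1]
```

```bash
python3 -m creep '[{"travel":[1.1,0.9,0],"rot":[0,0,0],"grip":-1},{"travel":[2.2,1.8,0],"rot":[0,0,0],"grip":-1},{"travel":[3.3,2.7,0],"rot":[0,0,0],"grip":-1},{"travel":[4.4,3.6,0],"rot":[0,0,0],"grip":-1},{"travel":[5.4,4.5,0],"rot":[0,0,0],"grip":-1},{"travel":[6.5,5.5,0],"rot":[0,0,0],"grip":-1},{"travel":[7.5,6.5,0],"rot":[0,0,0],"grip":-1},{"travel":[8.4,7.5,0],"rot":[0,0,0],"grip":-1}]'; python3 arc.py .16 6
```

```text
clock: 5.85
eef_pos: [0.4744, 0.0857, 0.1301]
eef_rot: [0.706, 0.708, -0.002, 0.0]
force: [-6.7, -8.1, 7.2]
width: 0.0241
turned 0.769 rad (from 178.5deg), radius 56.3 mm, push(tang) 10.44, radial -1.10 N, fz 7.2, z 0.1301 w 0.0241, t 5.85
[1.2 0.9 0.1]
[2.2 2.  0.1]
[3.2 3.2 0.1]
[4.1 4.4 0.1]
[5.1 5.6 0. ]
[5.9 6.8 0. ]
```

```bash
python3 -m creep '[{"travel":[1.2,0.9,0],"rot":[0,0,0],"grip":-1},{"travel":[2.2,2.0,0],"rot":[0,0,0],"grip":-1},{"travel":[3.2,3.2,0],"rot":[0,0,0],"grip":-1}]'; python3 arc.py .08 3
```

```text
clock: 6.1
eef_pos: [0.477, 0.0879, 0.1301]
eef_rot: [0.706, 0.708, -0.003, 0.0]
force: [-7.9, -7.7, 11.7]
width: 0.0243
turned 0.831 rad (from 178.5deg), radius 56.1 mm, push(tang) 10.99, radial -0.65 N, fz 11.7, z 0.1301 w 0.0243, t 6.10
[1.2 0.9 0.1]
[2.2 2.1 0. ]
[3.1 3.3 0. ]
```

```bash
python3 -m creep '[{"travel":[1.2,0.9,0],"rot":[0,0,0],"grip":-1},{"travel":[2.2,2.1,0],"rot":[0,0,0],"grip":-1},{"travel":[3.1,3.3,0],"rot":[0,0,0],"grip":-1}]'; python3 arc.py .08 3
```

```text
clock: 6.35
eef_pos: [0.4798, 0.0901, 0.1301]
eef_rot: [0.707, 0.708, -0.004, 0.0]
force: [-7.9, -9.5, 11.1]
width: 0.0244
turned 0.893 rad (from 178.5deg), radius 56.1 mm, push(tang) 12.02, radial -2.73 N, fz 11.1, z 0.1301 w 0.0244, t 6.35
[1.2 1.  0. ]
[2.1 2.2 0. ]
[2.9 3.5 0. ]
```

```bash
python3 -m creep '[{"travel":[1.2,1.0,0],"rot":[0,0,0],"grip":-1},{"travel":[2.1,2.2,0],"rot":[0,0,0],"grip":-1},{"travel":[2.9,3.5,0],"rot":[0,0,0],"grip":-1}]'; python3 arc.py .08 3
```

```text
clock: 6.6
eef_pos: [0.4825, 0.092, 0.13]
eef_rot: [0.707, 0.707, -0.006, 0.0]
force: [-10.4, -9.2, 13.3]
width: 0.0241
turned 0.952 rad (from 178.5deg), radius 56.0 mm, push(tang) 13.76, radial -1.85 N, fz 13.3, z 0.1300 w 0.0241, t 6.60
[1.2 1.  0. ]
[2.  2.3 0. ]
[ 2.8  3.6 -0. ]
```

```bash
python3 -m creep '[{"travel":[1.2,1.0,0],"rot":[0,0,0],"grip":-1},{"travel":[2.0,2.3,0],"rot":[0,0,0],"grip":-1},{"travel":[2.8,3.6,0],"rot":[0,0,0],"grip":-1}]'; python3 arc.py .08 3
```

```text
clock: 6.85
eef_pos: [0.4854, 0.0937, 0.1301]
eef_rot: [0.707, 0.707, -0.007, 0.0]
force: [-10.3, -10.8, 14.6]
width: 0.0242
turned 1.011 rad (from 178.5deg), radius 56.0 mm, push(tang) 14.36, radial -4.09 N, fz 14.6, z 0.1301 w 0.0242, t 6.85
[1.2 1.  0. ]
[1.9 2.4 0. ]
[ 2.6  3.7 -0. ]
```

```bash
python3 -m creep '[{"travel":[1.0,1.0,0],"rot":[0,0,0],"grip":-1},{"travel":[1.8,2.3,0],"rot":[0,0,0],"grip":-1},{"travel":[2.5,3.7,0],"rot":[0,0,0],"grip":-1}]'; python3 arc.py .08 3
```

```text
clock: 7.1
eef_pos: [0.4879, 0.095, 0.13]
eef_rot: [0.707, 0.707, -0.009, 0.0]
force: [-13.2, -10.7, 18.9]
width: 0.0244
turned 1.063 rad (from 178.5deg), radius 55.9 mm, push(tang) 16.64, radial -3.40 N, fz 18.9, z 0.1300 w 0.0244, t 7.10
[ 1.2  1.1 -0. ]
[ 1.9  2.4 -0. ]
[ 2.5  3.8 -0.1]
```

```bash
cat >> arc.py <<'E'
tgt=R.from_matrix(np.array([[0,1,0],[1,0,0],[0,0,-1.]]))
print('rot to upright',(r.inv()*tgt).as_rotvec().round(4),'moment',o['moment'].round(2),'force',o['force'].round(1))
E
python3 arc.py
```

```text
turned 1.063 rad (from 178.5deg), radius 55.9 mm, push(tang) 16.64, radial -3.40 N, fz 18.9, z 0.1300 w 0.0244, t 7.10
rot to upright [-0.0125  0.0131 -0.0006] moment [-2.31  3.09  0.03] force [-13.2 -10.7  18.9]
```

```bash
python3 -m creep '[{"travel":[1.1,1.1,-0.2],"rot":[-0.004,0.004,0],"grip":-1},{"travel":[1.8,2.4,-0.4],"rot":[-0.008,0.009,0],"grip":-1},{"travel":[2.4,3.8,-0.6],"rot":[-0.012,0.013,0],"grip":-1}]'; python3 arc.py .08 3
```

```text
clock: 7.35
eef_pos: [0.4902, 0.0961, 0.1301]
eef_rot: [0.708, 0.707, -0.002, -0.001]
force: [-14.9, -11.1, 10.3]
width: 0.0243
turned 1.109 rad (from 178.5deg), radius 55.9 mm, push(tang) 18.15, radial -3.77 N, fz 10.3, z 0.1301 w 0.0243, t 7.35
[1.2 1.1 0.1]
[1.8 2.5 0.1]
[2.3 3.9 0.1]
rot to upright [-0.0039  0.0024 -0.0012] moment [-2.72  3.57  0.03] force [-14.9 -11.1  10.3]
```

```bash
python3 - <<'E'
from h import *
import cv2
c=manip.capture("side")["frame"]
cv2.imwrite(f"pics/side3.png",cv2.resize(c[150:260,250:390],None,fx=5,fy=5,interpolation=cv2.INTER_CUBIC))
print(proj('side',[.4902,.0961,.130]),proj('side',[.4902,.0961,.152]),proj('side',[.4902,.0961,.113]))
E
python3 arc.py
```

```text
[309.19602912 186.73020013] [309.10448849 182.29416146] [309.26545604 190.0946133 ]
turned 1.109 rad (from 178.5deg), radius 55.8 mm, push(tang) 13.05, radial -4.56 N, fz 9.6, z 0.1301 w 0.0244, t 7.40
rot to upright [-0.0037  0.0021 -0.0013] moment [-2.12  2.37  0.03] force [-9.9 -9.6  9.6]
```

View pics/side3.png

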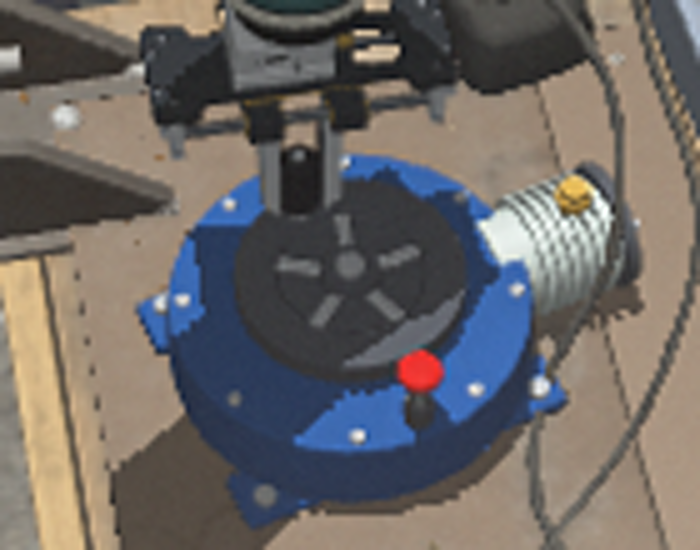

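The knob sits firmly between the pads at crop (300,180), in agreement with the projected TCP. The flywheel spokes have turned and the pin is still up. I'll continue in small steps.

```bash
python3 -m creep '[{"travel":[1.1,1.1,0],"rot":[-0.003,0.002,0],"grip":-1},{"travel":[1.7,2.4,0],"rot":[-0.003,0.002,0],"grip":-1},{"travel":[2.2,3.7,0],"rot":[-0.003,0.002,0],"grip":-1}]'; python3 arc.py .08 3
```

```text
clock: 7.65
eef_pos: [0.4925, 0.097, 0.13]
eef_rot: [0.708, 0.706, -0.002, -0.0]
force: [-14.9, -10.3, 19.5]
width: 0.0245
turned 1.152 rad (from 178.5deg), radius 55.7 mm, push(tang) 17.69, radial -3.87 N, fz 19.5, z 0.1300 w 0.0245, t 7.65
[ 1.3  1.1 -0.1]
[ 1.8  2.5 -0.1]
[ 2.3  3.9 -0.1]
rot to upright [-0.0042  0.0028 -0.002 ] moment [-2.48  3.49  0.07] force [-14.9 -10.3  19.5]
```

```bash
python3 -m creep '[{"travel":[1.0,1.2,-0.2],"rot":[-0.004,0.003,0],"grip":-1},{"travel":[1.6,2.5,-0.4],"rot":[-0.004,0.003,0],"grip":-1},{"travel":[2.1,3.9,-0.5],"rot":[-0.004,0.003,0],"grip":-1}]'; python3 arc.py .08 3
```

```text
clock: 7.9
eef_pos: [0.4946, 0.0978, 0.13]
eef_rot: [0.708, 0.706, -0.002, -0.001]
force: [-11.2, -10.3, 11.2]
width: 0.0243
turned 1.193 rad (from 178.5deg), radius 55.7 mm, push(tang) 14.07, radial -5.81 N, fz 11.2, z 0.1300 w 0.0243, t 7.90
[1.2 1.2 0. ]
[1.7 2.6 0. ]
[2.1 4.  0. ]
rot to upright [-0.0042  0.0025 -0.0025] moment [-2.31  2.61  0.04] force [-11.2 -10.3  11.2]
```

```bash
python3 -m creep '[{"travel":[0.8,1.2,-0.1],"rot":[-0.004,0.003,0],"grip":-1},{"travel":[1.3,2.5,-0.2],"rot":[-0.004,0.003,0],"grip":-1},{"travel":[1.5,3.5,-0.3],"rot":[-0.004,0.003,0],"grip":-1}]'; python3 arc.py .08 3
```

```text
clock: 8.15
eef_pos: [0.4973, 0.0986, 0.1301]
eef_rot: [0.708, 0.706, -0.001, -0.0]
force: [-4.4, -5.9, 3.3]
width: 0.0238
turned 1.243 rad (from 178.5deg), radius 55.6 mm, push(tang) 5.99, radial -4.29 N, fz 3.3, z 0.1301 w 0.0238, t 8.15
[1.3 1.2 0.1]
[1.7 2.6 0.1]
[2.1 4.1 0.1]
rot to upright [-0.0022  0.001  -0.0029] moment [-1.37  1.07  0.03] force [-4.4 -5.9  3.3]
```

```bash
python3 -m creep '[{"travel":[0.5,1.2,0],"rot":[-0.002,0.001,0],"grip":-1},{"travel":[0.6,2.2,0],"rot":[-0.002,0.001,0],"grip":-1},{"travel":[0.7,2.5,0],"rot":[-0.002,0.001,0],"grip":-1}]'; python3 arc.py .08 3
```

```text
clock: 8.4
eef_pos: [0.5007, 0.0993, 0.1302]
eef_rot: [0.708, 0.706, 0.001, 0.0]
force: [7.5, -1.1, -5.6]
width: 0.0242
turned 1.306 rad (from 178.5deg), radius 55.4 mm, push(tang) -7.06, radial -2.81 N, fz -5.6, z 0.1302 w 0.0242, t 8.40
[1.4 1.2 0.2]
[1.7 2.7 0.2]
[2.  4.2 0.2]
rot to upright [ 0.0015 -0.0006 -0.003 ] moment [-0.37 -1.74  0.02] force [ 7.5 -1.1 -5.6]
```

The push has vanished and reversed to about −7 N, roughly 0.15 rad past the peak. I'll release here.

```bash
python3 -m creep '[{"travel":[0,0,0],"rot":[0,0,0],"grip":0.2},{"travel":[0,0,0],"rot":[0,0,0],"grip":0.2},{"travel":[0,0,0],"rot":[0,0,0],"grip":0.2},{"travel":[0,0,0],"rot":[0,0,0],"grip":0.2},{"travel":[0,0,0],"rot":[0,0,0],"grip":0.2},{"travel":[0,0,0],"rot":[0,0,0],"grip":0.2},{"travel":[0,0,0],"rot":[0,0,0],"grip":0.2}]'; python3 arc.py
python3 - <<'E'
from h import *
import cv2
c=manip.capture("side")["frame"]
cv2.imwrite(f"pics/side4.png",cv2.resize(c[150:260,250:390],None,fx=5,fy=5,interpolation=cv2.INTER_CUBIC))
E
```

```text
clock: 8.98
eef_pos: [0.5007, 0.0994, 0.1302]
eef_rot: [0.708, 0.706, 0.001, 0.0]
force: [0.9, 1.4, 0.6]
width: 0.0566
turned 1.306 rad (from 178.5deg), radius 55.5 mm, push(tang) -1.21, radial 1.10 N, fz 0.6, z 0.1302 w 0.0566, t 8.98
rot to upright [ 0.0015 -0.0006 -0.0029] moment [ 0.02 -0.07 -0.02] force [0.9 1.4 0.6]
```

View pics/side4.png

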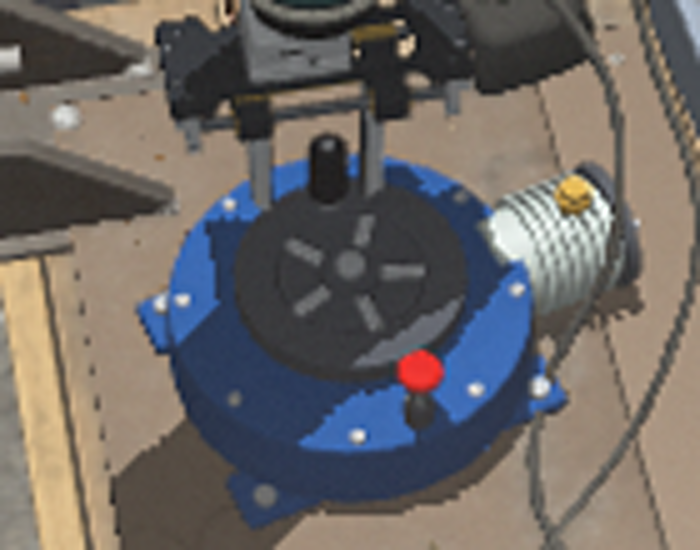

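The jaws are open and the knob has settled at (328,150), clear of the fingers at (260,180) and (373,160). I'll raise straight up.

```bash
python3 -m creep '[{"travel":[0,0,-10],"rot":[0,0,0],"grip":0.2},{"travel":[0,0,-30],"rot":[0,0,0],"grip":0.2},{"travel":[0,0,-55],"rot":[0,0,0],"grip":0.2},{"travel":[0,0,-75],"rot":[0,0,0],"grip":-0.5},{"travel":[0,0,-80],"rot":[0,0,0],"grip":-1}]'
python3 - <<'E'
from h import *
import cv2
print(ray('side',(315.6,179.3),.152), shift([.5365,-.049,.18]))
E
```

```text
clock: 9.45
eef_pos: [0.5016, 0.0999, 0.2138]
eef_rot: [0.708, 0.706, 0.002, 0.002]
force: [0.4, 0.8, -0.4]
width: 0.0463
[0.51163865 0.10374703 0.152     ] [-148.8   35.1   33.9]
```

```bash
python3 -m creep '[{"travel":[-15,4,0],"rot":[0,0,0],"grip":-1},{"travel":[-40,10,0],"rot":[0,0,0],"grip":-1},{"travel":[-70,17,0],"rot":[0,0,0],"grip":-1},{"travel":[-100,24,5],"rot":[0,0,0],"grip":-1},{"travel":[-125,30,15],"rot":[0,0,0],"grip":-1},{"travel":[-140,34,25],"rot":[0,0,0],"grip":-1},{"travel":[-148,35,32],"rot":[0,0,0],"grip":-1},{"travel":[-149,35,34],"rot":[0,0,0],"grip":-1},{"travel":[-149,35,34],"rot":[0,0,0],"grip":-1}]'
python3 - <<'E'
from h import *
import cv2
o,r=st();print(o['eef_pos'],o['width'],o['force'],shift([.5365,-.049,.15]),proj('side',o['eef_pos']-[0,0,.017]),proj('side',o['eef_pos']-[0,0,.055]))
for n in("side","top"):
    c=manip.capture(n)["frame"]
    cv2.imwrite(f"pics/{n}5.png",cv2.resize(c[150:260,250:390] if n=="side" else c[150:300,195:345],None,fx=4,fy=4,interpolation=cv2.INTER_CUBIC))
E
```

```text
clock: 10.2
eef_pos: [0.536, -0.0481, 0.1793]
eef_rot: [0.708, 0.706, 0.002, 0.001]
force: [-0.1, 0.6, -0.1]
width: 0.0004
[ 0.53598231 -0.0480921   0.17929878] 0.0004279968932768053 [-0.14363795  0.59137566 -0.14013899] [-1.   0.4 29.3] [333.5790135  216.64018899] [333.28104817 223.95262071]
```

View pics/side5.png

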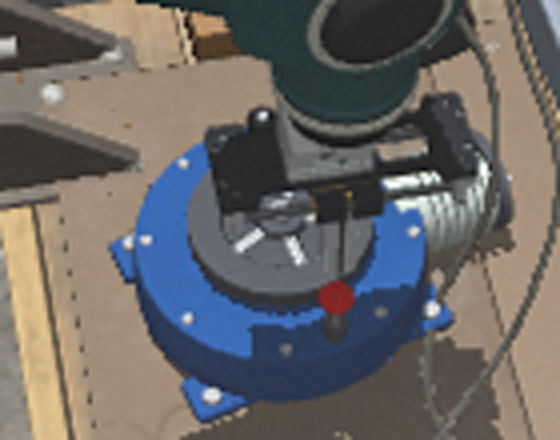

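View pics/top5.png

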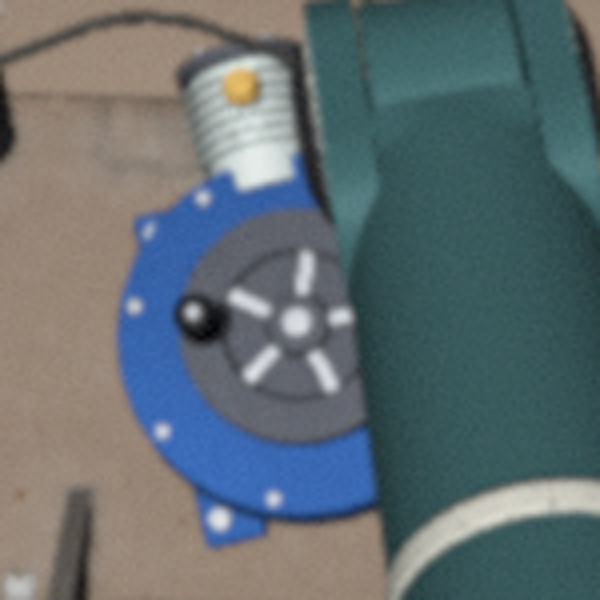

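The closed fingertips at about (341,280) hang just above the red head at (337,297) in the side view. In the top view the knob stands at (201,317), at rest. I'll lower to just above the head.

```bash
python3 -m creep '[{"travel":[-0.5,0.3,6],"rot":[0,0,0],"grip":-1},{"travel":[-1,0.4,14],"rot":[0,0,0],"grip":-1},{"travel":[-1,0.4,22],"rot":[0,0,0],"grip":-1},{"travel":[-1,0.4,27],"rot":[0,0,0],"grip":-1},{"travel":[-1,0.4,30],"rot":[0,0,0],"grip":-1},{"travel":[-1,0.4,31],"rot":[0,0,0],"grip":-1}]' ; python3 -m creep '[{"travel":[0,0,1],"rot":[0,0,0],"grip":-1},{"travel":[0,0,2],"rot":[0,0,0],"grip":-1},{"travel":[0,0,3],"rot":[0,0,0],"grip":-1},{"travel":[0,0,4],"rot":[0,0,0],"grip":-1},{"travel":[0,0,5],"rot":[0,0,0],"grip":-1}]'
```

```text
clock: 10.8
eef_pos: [0.5367, -0.0483, 0.1485]
eef_rot: [0.707, 0.707, 0.002, 0.001]
force: [-0.2, -0.1, 0.3]
width: 0.0003
clock: 11.22
eef_pos: [0.5368, -0.0484, 0.1435]
eef_rot: [0.707, 0.707, 0.002, 0.001]
force: [0.8, -0.2, 0.4]
width: 0.0007
```

```bash
python3 -m creep '[{"travel":[0,0,1],"rot":[0,0,0],"grip":-1},{"travel":[0,0,2],"rot":[0,0,0],"grip":-1},{"travel":[0,0,3],"rot":[0,0,0],"grip":-1},{"travel":[0,0,4],"rot":[0,0,0],"grip":-1}]'; python3 -m creep '[{"travel":[0,0,1],"rot":[0,0,0],"grip":-1},{"travel":[0,0,2],"rot":[0,0,0],"grip":-1},{"travel":[0,0,3],"rot":[0,0,0],"grip":-1}]'
```

```text
clock: 11.55
eef_pos: [0.5369, -0.0484, 0.1396]
eef_rot: [0.707, 0.707, 0.002, 0.001]
force: [-0.6, -0.8, 2.3]
width: 0.0004
clock: 11.8
eef_pos: [0.537, -0.0483, 0.1365]
eef_rot: [0.707, 0.707, 0.002, 0.001]
force: [-1.8, -0.3, 2.7]
width: 0.0001
```

```bash
python3 -m creep '[{"travel":[0,0,0.8],"rot":[0,0,0],"grip":-1},{"travel":[0,0,1.5],"rot":[0,0,0],"grip":-1}]'; python3 -m creep '[{"travel":[0,0,0.7],"rot":[0,0,0],"grip":-1},{"travel":[0,0,1.3],"rot":[0,0,0],"grip":-1}]'
```

```text
clock: 11.97
eef_pos: [0.5369, -0.0484, 0.1349]
eef_rot: [0.707, 0.707, 0.002, 0.001]
force: [0.4, -0.4, 2.6]
width: 0.0005
clock: 12.13
eef_pos: [0.5369, -0.0484, 0.1335]
eef_rot: [0.707, 0.707, 0.002, 0.001]
force: [-0.4, 0.9, 2.3]
width: 0.0007
```

```bash
python3 -m creep '[{"travel":[0,0,0.6],"rot":[0,0,0],"grip":-1},{"travel":[0,0,1.2],"rot":[0,0,0],"grip":-1}]'
```

```text
clock: 12.3
eef_pos: [0.537, -0.0484, 0.1322]
eef_rot: [0.707, 0.707, 0.002, 0.001]
force: [-0.8, 0.3, 2.8]
width: 0.0007
```

The pin is past 8 mm with no solid stop, so it is entering the slot.

```bash
python3 -m creep '[{"travel":[0,0,0.8],"rot":[0,0,0],"grip":-1},{"travel":[0,0,1.6],"rot":[0,0,0],"grip":-1},{"travel":[0,0,2.4],"rot":[0,0,0],"grip":-1}]'; python3 -m creep '[{"travel":[0,0,0.8],"rot":[0,0,0],"grip":-1},{"travel":[0,0,1.6],"rot":[0,0,0],"grip":-1},{"travel":[0,0,2.4],"rot":[0,0,0],"grip":-1}]'
```

```text
clock: 12.55
eef_pos: [0.5369, -0.0484, 0.1297]
eef_rot: [0.707, 0.707, 0.002, 0.001]
force: [-0.8, -0.3, 3.1]
width: 0.0003
clock: 12.8
eef_pos: [0.537, -0.0483, 0.1273]
eef_rot: [0.707, 0.707, 0.002, 0.001]
force: [-0.6, -0.8, 2.6]
width: 0.0005
```

```bash
python3 -m creep '[{"travel":[0,0,0.6],"rot":[0,0,0],"grip":-1},{"travel":[0,0,1.2],"rot":[0,0,0],"grip":-1}]'
```

```text
clock: 12.97
eef_pos: [0.537, -0.0483, 0.126]
eef_rot: [0.707, 0.707, 0.002, 0.001]
force: [-0.8, 0.8, 1.8]
width: 0.0003
```

Next come 0.7 mm steps down to the stop.

```bash
python3 -m creep '[{"travel":[0,0,0.4],"rot":[0,0,0],"grip":-1},{"travel":[0,0,0.7],"rot":[0,0,0],"grip":-1}]'
```

```text
clock: 13.13
eef_pos: [0.5369, -0.0484, 0.1252]
eef_rot: [0.707, 0.707, 0.002, 0.001]
force: [-1.2, -0.3, 3.0]
width: 0.0002
```

```bash
python3 -m creep '[{"travel":[0,0,0.4],"rot":[0,0,0],"grip":-1},{"travel":[0,0,0.7],"rot":[0,0,0],"grip":-1}]'
```

```text
clock: 13.3
eef_pos: [0.5369, -0.0483, 0.1245]
eef_rot: [0.707, 0.707, 0.002, 0.001]
force: [-1.3, 0.2, 2.6]
width: 0.0005
```

```bash
python3 -m creep '[{"travel":[0,0,0.4],"rot":[0,0,0],"grip":-1},{"travel":[0,0,0.6],"rot":[0,0,0],"grip":-1}]'
```

```text
clock: 13.47
eef_pos: [0.537, -0.0484, 0.1239]
eef_rot: [0.707, 0.707, 0.002, 0.001]
force: [-2.1, -0.3, 6.8]
width: 0.0003
```

```bash
python3 -m creep '[{"travel":[0,0,0.3],"rot":[0,0,0],"grip":-1},{"travel":[0,0,0.5],"rot":[0,0,0],"grip":-1}]'
```

```text
clock: 13.63
eef_pos: [0.5371, -0.0484, 0.1238]
eef_rot: [0.707, 0.707, 0.002, 0.001]
force: [-3.8, -0.4, 12.9]
width: 0.0006
```

The force rose to 13 N at z = 0.1238, which is about 18 mm of travel, so the pin is home. I'll back off and check.

```bash
python3 -m creep '[{"travel":[0,0,-4],"rot":[0,0,0],"grip":-1},{"travel":[0,0,-15],"rot":[0,0,0],"grip":-1},{"travel":[0,0,-40],"rot":[0,0,0],"grip":-1},{"travel":[-20,0,-75],"rot":[0,0,0],"grip":-1},{"travel":[-55,-10,-105],"rot":[0,0,0],"grip":-1},{"travel":[-90,-30,-130],"rot":[0,0,0],"grip":-1},{"travel":[-125,-60,-150],"rot":[0,0,0],"grip":-1},{"travel":[-150,-90,-160],"rot":[0,0,0],"grip":-1},{"travel":[-160,-100,-165],"rot":[0,0,0],"grip":-1},{"travel":[-160,-100,-165],"rot":[0,0,0],"grip":-1}]'
python3 - <<'E'
from h import *
import cv2
o,r=st();print(o['force'],abs(o['joint_velocities']).max())
for i in (6,7):
  for n in("side","top"):
    c=manip.capture(n)["frame"]
    cv2.imwrite(f"pics/{n}{i}.png",c[150:260,250:390] if n=="side" else c[150:300,195:345])
    if i==7: cv2.imwrite(f"pics/{n}7b.png",cv2.resize(cv2.imread(f"pics/{n}7.png"),None,fx=4,fy=4,interpolation=cv2.INTER_CUBIC)); cv2.imwrite(f"pics/{n}7f.png",c)
E
```

```text
clock: 14.47
eef_pos: [0.4331, -0.2131, 0.2907]
eef_rot: [0.71, 0.705, 0.002, 0.003]
force: [-0.4, -0.8, 0.5]
width: 0.0004
[-0.4133301 -0.757717   0.5007003] 0.1283365461697994
```

View pics/side7b.png

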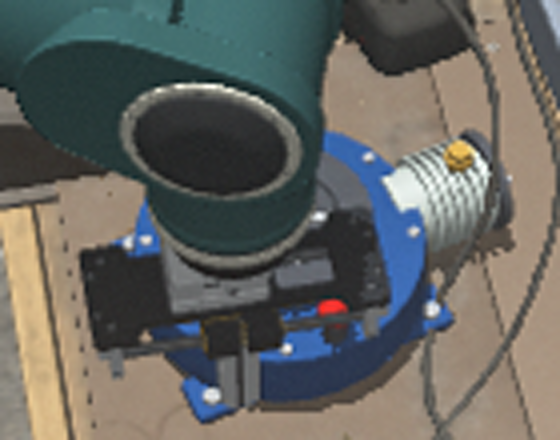

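View pics/top7f.png

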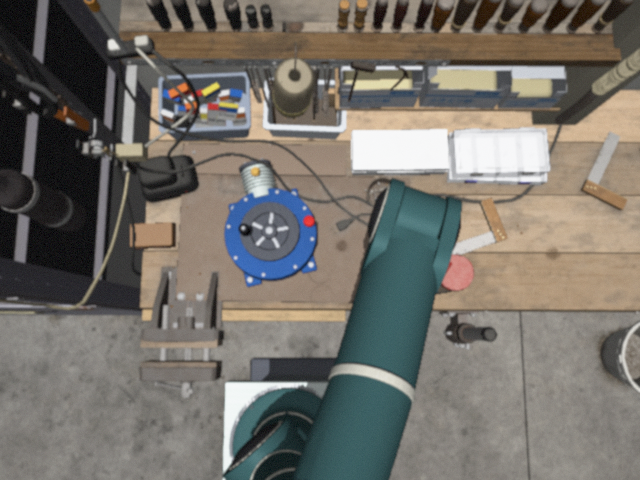

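The side view shows the head at about crop (332,312), partly hidden by the gripper, and lower than before. In the top view the knob is at (246,230) and the bystanders are where they were. I'll check the pin height numerically after clearing the view.

```bash
python3 -m creep '[{"travel":[-10,0,-20],"rot":[0,0,0],"grip":-1},{"travel":[-30,0,-50],"rot":[0,0,0],"grip":-1},{"travel":[-60,0,-70],"rot":[0,0,0],"grip":-1},{"travel":[-80,0,-80],"rot":[0,0,0],"grip":-1},{"travel":[-90,0,-80],"rot":[0,0,0],"grip":-1},{"travel":[-90,0,-80],"rot":[0,0,0],"grip":-1},{"travel":[-90,0,-80],"rot":[0,0,0],"grip":-1}]'
python3 - <<'E'
from h import *
import cv2
F={}
for i in (8,9):
  for n in("side","top"): F[n,i]=manip.capture(n)["frame"]
cv2.imwrite("pics/side8.png",cv2.resize(F["side",9][160:270,260:390],None,fx=5,fy=5,interpolation=cv2.INTER_CUBIC))
for k in F:
    h=cv2.cvtColor(F[k],cv2.COLOR_BGR2HSV)
    m=(((h[...,0]<8)|(h[...,0]>172))&(h[...,1]>150)&(h[...,2]>90)).astype('uint8')
    n_,l,s,c=cv2.connectedComponentsWithStats(m); print(k,[(c[j].round(1),s[j,4]) for j in range(1,n_) if s[j,4]>25])
for z in(.125,.107):print(z,proj('side',[.5368,-.049,z]),proj('top',[.5368,-.049,z]))
print('knob motion',cv2.absdiff(F['top',8],F['top',9])[200:270,220:320].max())
E
```

```text
clock: 15.25
eef_pos: [0.4365, -0.2964, 0.3668]
eef_rot: [0.706, 0.708, 0.003, 0.0]
force: [-0.4, 1.2, -0.2]
width: 0.0004
('side', 8) [(array([333.6, 228.7]), np.int32(31))]
('top', 8) [(array([198.3,  92.7]), np.int32(27)), (array([212.8, 106.2]), np.int32(40)), (array([308.9, 220.7]), np.int32(87))]
('side', 9) [(array([333.5, 228.6]), np.int32(34))]
('top', 9) [(array([212.8, 106.2]), np.int32(40)), (array([308.9, 220.7]), np.int32(86))]
0.125 [333.62059454 224.02914987] [309.19489516 219.14798188]
0.107 [333.48025577 227.39862412] [309.26881568 220.60039575]
knob motion 14
```

View pics/side8.png

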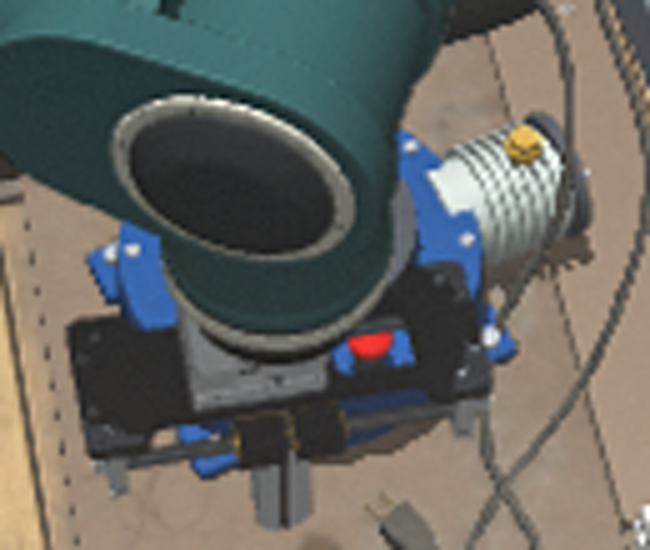

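The top view puts the head at (308.9, 220.7). The prediction is (309.3, 220.6) for fully down and row 219.1 for up. The knob is not moving between frames, and the gripper is far from everything.

Run:
```python
from cell import manip
o=manip.get_obs(); print(o['clock'],o['force'],abs(o['joint_velocities']).max())
print(manip.sign_off())
```

```text
15.45 [-0.0734859   0.54638518  0.53326342] 0.0087046447783917
the job is handed in; nothing more can be done
None
```

The flywheel is locked just past top dead centre, with the pin fully down, and I handed the job in at 15.5 s of the 72 s allowed.

- **Turning:** I gripped the crank knob and turned it slowly clockwise. The push climbed to about 18 N, fell to 6 N, then reversed to about −7 N at roughly 0.15 rad past the peak. I let go there and the wheel settled onward by itself. The 18 N was higher than the 10 N plus drag that I expected. A sideways and vertical load also built up in the grip, but it did not affect the result.
- **Pin:** It slid down at about 3 N, passed the 8 mm point without meeting solid metal, and stopped after about 18 mm. I pressed with no more than 13 N at any reading.
- **Last checks:**
  - The top camera puts the pin head within half a pixel of where it should be when fully down.
  - The side camera agrees roughly, because the gripper partly hid the head.
  - The knob was still between frames.
  - The robot was clear and read about 0 N.
  - The bystanders that I could see had not moved. The arm hid some of them in the last full view.

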